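# Weigh the wax, then open the safety-capped solvent jug

## Task

We are making up a batch of wax polish. Set beeswax bars from the wooden board gently on the free end of the scale's weighing plate, beside the wax cake that is already on it, until the needle rests in the green band around the dial's red mark, and let go (one bar of the right size is enough; do not slam the plate to the bottom of its travel). Then open the white solvent jug in the wooden caddy: press its orange safety cap down, turn it anticlockwise while it is down, lift it off, and finish while holding the cap upright and still about a hand's breadth (10 cm) straight above the open neck, with the wax still weighed out on the plate and the other bars still on the board and everything else on the bench left where it stands.

Things in the scene. Friction and masses are not known exactly. Their poses are not given: they have to be found in the camera images.
- needle (a joint): Needle of the spring scale's dial, rad, growing clockwise seen from above. 0 = empty plate, 0.010472 rad per gram (50 g = 0.5236 rad). Red mark: 250 g (2.618 rad). Green band: 215 to 285 g (2.251 to 2.985 rad). It settles about 0.7 s after a load is laid on. With the cake alone it shows 93 to 207 g. The needle is black, 46 mm long with a 12 mm tail.
- scale_dial (a point): Middle of the white dial, 106 mm across, 60 mm above the bench on the fixed green scale, tilted 20 degrees from level away from the plate. 0 to 500 g over 300 degrees, tick every 10 g, long tick every 50 g, no figures; 250 g is on the side nearest the plate. Frame: x from the dial to the plate, z up; the plate's middle is at x +136 mm.
- pan_mid (a point): Middle of the top of the scale's flat, rimless steel weighing plate, 150 mm along the scale's x and 220 mm along its y, 5 mm thick, top 83 mm above the bench when empty. Sprung: it sinks straight down 4 mm per 100 g (245 N/m) and bottoms at 24 mm. Axes: x away from the dial, z up.
- pan_free (a point): Middle of the free end of the top of the weighing plate, 54 mm from its middle along +y (axes as pan_mid). A bar of any size fits here with its length along the plate's y. The wax cake lies at the other end. This point sinks with the plate.
- cake_mid (a point): Middle of the round brown-yellow wax cake already lying on the plate, 70 mm across, 34 mm high, 93 to 207 g (it differs from run to run), standing 50 to 62 mm from the plate's middle on its -y side. It stays there.
- bar50_mid (a point): Centre (18 mm above its underside) of the 50 g beeswax bar: yellow, 46 mm along x, 32 mm along y, 36 mm high (z up): one plain segment. Weights of the bars are true within 3 percent. It lies on the board.
- bar100_mid (a point): Centre (18 mm above its underside) of the 100 g beeswax bar: yellow, 46 mm along x, 64 mm along y, 36 mm high: two segments with one dark score line. It lies on the board.
- bar150_mid (a point): Centre (18 mm above its underside) of the 150 g beeswax bar: yellow, 46 mm along x, 96 mm along y, 36 mm high: three segments with two dark score lines. It lies on the board.
- board: Dark wooden board, 360 mm along x, 130 mm along y, 12 mm thick, fixed; origin at the centre of its underside. The three bars lie on it in any order, about 110 mm apart along its x.
- jug_mouth (a point): Centre of the rim of the white jug's neck, 188 mm above the bench, z up. The jug (94 mm square body to 127 mm, shoulder to 153 mm, then the neck, 45 mm across its lugs) is wedged in a wooden caddy (126 mm square, 58 mm high) that is screwed to the bench, so neither moves.
- cap_mid (a point): Centre (13.5 mm above its lower edge) of the ribbed orange push-and-turn cap, 56 mm across, 27 mm high, 55 g, z up. Shut, this point is 1.5 mm above jug_mouth. A spring holds it up in locking notches with 6 N; it can be pressed down 8 mm (12.4 N there). It turns only while pressed more than 3.5 mm (5 to 7 mm is good); else it can be neither turned nor pulled off.
- jug: The jug with its caddy; origin at the centre of the caddy's underside on the bench, z up.
- spool_green: Bystander: the green thread spool; upright, 40 mm across, 70 mm high; origin at the centre of its underside.
- spool_black: Bystander: the black thread spool; upright, 40 mm across, 70 mm high; origin at the centre of its underside.
- glue: Bystander: the white glue bottle; with an ordinary green screw cap, 56 mm across, 150 mm high; not part of the job; origin at the centre of its underside.
- tin: Bystander: the small round polish tin; aluminium, 66 mm across, 25 mm high; origin at the centre of its underside.
- brush: Bystander: the brush; lying along its x; origin under its middle.
- cap: The same orange cap; origin at the centre of its lower edge, z up. Kept pressed, it turns anticlockwise seen from above: its lugs clear the neck from 45 degrees on and meet a stop at 87 degrees, so about 66 degrees (1.15 rad) frees it; then it lifts straight off.

How it is judged (in metres and radians):
On the way, in this order (a step that is already met when the one before it is completed fails the run):
1. wax bars are set down on the plate and let go, and the needle rests in the green band (value of joint needle between 2.251 and 2.985 rad and velocity of joint needle between -0.15 and 0.15 rad/s and contact force between the fingers and anything else below 0.2 N), for 0.4 s.
2. the safety cap is pressed down on the neck (z of cap_mid in the frame of jug_mouth below -0.0015 m and horizontal distance between cap_mid and jug_mouth below 0.006 m), for 0.1 s.
3. the cap is off the neck, lifted clear (z of cap_mid in the frame of jug_mouth above 0.04 m and contact force between the fingers and cap above 0.5 N), for 0.1 s.
At the end, for the whole second after the job is handed in: The gripper holds the cap (over 1 N), clear of the jug, still, upright within 0.3 rad, its centre 50 to 200 mm above the rim and within 40 mm of straight above it; the needle rests between 215 and 285 g with the cake on the plate; no bar lies on the bench (z of cap_mid in the frame of jug_mouth between 0.05 and 0.2 m and horizontal distance between cap_mid and jug_mouth below 0.04 m and angle between cap_mid's own z axis and vertical below 0.3 rad and linear speed of cap below 0.03 m/s and contact force between the fingers and cap above 1 N and contact force between cap and jug below 0.05 N and value of joint needle between 2.251 and 2.985 rad and distance between cake_mid and pan_mid below 0.09 m and height (world z) of each of bar50_mid, bar100_mid, bar150_mid above 0.024 m); the arm keeps its last pose, push and grip.
It fails at once if the plate is slammed to the bottom of its travel (needle beyond 545 g) (value of joint needle above 5.7 rad).
It fails at once if a thread spool, the glue bottle, the polish tin or the brush is pushed more than 30 mm from its place (distance of any of spool_green, spool_black, glue, tin, brush from where it was at the start of the episode above 0.03 m).
It also fails if it takes over 59 s, if anything falls off the work surface, if the arm or the gripper's body presses on something with over 40 N, if the wrist force passes 120 N, or if a joint passes its speed limit or range.

## Robot

A 6-joint arm with a two-finger parallel gripper is mounted at the origin on the work surface. World frame = base frame: x ahead of the robot, y to its left, z up, the work surface at z = 0. Lengths are in m, angles in degrees, forces in N, time in s.
With the tool pointing down it reaches from about 0.4 to 0.825 m from the base axis. Payload 7 kg.
Tool frame: the origin (TCP) lies between the finger pads; the fingertips stand 19 mm ahead of it and the grasp point (between the pads) is the TCP; y points along the fingers, x is the direction in which the jaws open and shut, and the axes are right-handed (so a half turn about y gives the same grasp; the last joint's range is limited). The gripper opens to 88 mm and grips with 3 to 60 N. Pads are 19 mm wide; open, the fingers measure 130 mm over their backs; the gripper's body (78 mm by 193 mm) begins 47 mm behind the grasp point.
Start: joints at [-56.832, 20.546, 0.682, 0, -70.136, -16.507], TCP at [0.194, -0.647, 0.246] pointing down, gripper open.
Joint ranges: [-176.03, 176.03], [-82.01, 121.73], [-58.28, 71.71], [-173.87, 95.51], [-174.79, -0.11], [-173.66, 173.66]. Speed limits (degrees/s): [136.94, 136.94, 172.46, 180, 180, 180].

## Interface

Orientations are given as [roll, pitch, yaw] about the fixed x, y, z axes, in that order (R = Rz(yaw) Ry(pitch) Rx(roll)).
In Python, from plant import r gives the robot as it stands. The module is installed in compiled form; this text tells all that it offers.
- The arm moves only by the tool jog_arm, never from a script. Its argument "steps" is a list of rows, each a list of 5 numbers: the closure, from 0 (fully open) to 1 (shut), then the shift along the tool's x, y, z in m, then the turn about the tool's y in degrees. In form: [[jaw, x, y, z, turn], ...]. A call has 1 to 12 rows; each row shifts and turns the commanded pose from where the row before left it, along the tool's axes as they then stand; what a row does not reach is not made up. A row lasts 1/12 s, in which the tool goes at most 41.7 mm and 7.16 degrees, less where a joint would pass 70% of its speed; a pose out of reach is approached as far as the arm can. A call with a gripper value outside its range is refused whole. The fingers move at their own pace and stop on an object; "squeeze" is the grip in N (left out, the last holds). Time passes only in rows, so rows that do not move let the fingers close. It gives the time, the measured TCP pose, the force and the opening at its end, in the units of the state.
- r.get_state(): the state, without advancing time (a new reading comes with each control period).
- r.capture(name): name is "side" or "top" or "wrist"; returns a dict with "image" (384x512x3 uint8, red, green, blue), "vfov" (degrees; the focal length in pixels is half the picture's height over the tangent of half this angle, whatever the lens; pixels are square), "cx", "cy" (the principal point, pixels), "D" ([k1, k2, p1, p2, k3] as OpenCV has them; the pictures are not rectified), "R" (3x3) and "t" (3): a world point X has camera coordinates R X + t; the wrist camera has in their place "tool_from_camera" (4x4, takes a point from camera to tool coordinates, whose origin is the TCP and whose axes are the tool frame's). Camera axes: x right, y down, z forward; pixel columns grow to the right and rows downward; lengths in m; the calibration is good to about 2 mm. A picture is of the moment at which its call begins: read the wrist's pose just before it. There is no depth.
- r.close_job(): hands the job in, once; it reports no verdict.
The state is a dict: "time_s": time; "joints": joint angles; "qd": joint speeds; "joint_torque": joint torques, N m; "tcp_pos": TCP position; "eef_rot": TCP orientation; "contact_force": force on the tool from outside, world axes, zero at the start; "moment": the same for the moment, N m; "gripper_width": finger opening in m.
Only numpy, scipy, OpenCV 4.12 (cv2) and the standard library are available. Lean on these libraries where they do the work, as an engineer would, in place of code of your own. Each camera call takes 0.05 s, during which the arm holds its last target.

## Working session

There is one attempt and no reset: what is moved stays moved. The work goes in short steps, Python scripts to look and compute and a tool call to move; the robot and the scene stay as the last step left them, time stands still between calls to the robot, and variables do not carry over. Pictures are saved under pics/ and viewed, and the job is handed in when it is done.

Besides the shell and the picture viewer there is one more tool, called after "Emit:" as name([rows], argument=value, ...), one row to a line, values as JSON. jog_arm: Moves the arm, as the interface text tells. Its arguments: {"type":"object","properties":{"steps":{"type":"array","items":{"type":"array","items":{"type":"number"}}},"squeeze":{"type":"number"}},"required":["steps"]}

```bash
mkdir -p pics; ls
cat > h.py <<'E'
from plant import r
import numpy as np, cv2, json, pickle
def cap(name, fn):
    s=r.get_state(); c=r.capture(name); c['state']=s
    cv2.imwrite('pics/'+fn+'.png', c['image'][:,:,::-1]); pickle.dump(c,open('pics/'+fn+'.pkl','wb')); return c
def K(c):
    f=c['image'].shape[0]/2/np.tan(np.radians(c['vfov'])/2)
    return np.array([[f,0,c['cx']],[0,f,c['cy']],[0,0,1.]])
def pose(c):
    if 'R' in c: return np.array(c['R']),np.array(c['t'])
    from scipy.spatial.transform import Rotation as Ro
    T=np.eye(4);T[:3,:3]=Ro.from_euler('xyz',c['state']['eef_rot'],degrees=True).as_matrix();T[:3,3]=c['state']['tcp_pos']
    W=np.linalg.inv(T@np.array(c['tool_from_camera']));return W[:3,:3],W[:3,3]
def ray(c,px,z):
    px=np.array(px,float).reshape(-1,1,2)
    u=cv2.undistortPoints(px,K(c),np.array(c['D'],float)).reshape(-1,2)
    R,t=pose(c);o=-R.T@t;d=np.c_[u,np.ones(len(u))]@R
    return o+d*((z-o[2])/d[:,2])[:,None]
def proj(c,X):
    R,t=pose(c);return cv2.projectPoints(np.array(X,float).reshape(-1,1,3),cv2.Rodrigues(R)[0],t,K(c),np.array(c['D'],float))[0].reshape(-1,2)
def load(fn): return pickle.load(open('pics/'+fn+'.pkl','rb'))
E
python3 - <<'E'
from h import *
print(r.get_state())
for n in('side','top','wrist'):
    c=cap(n,n+'0'); print({k:v for k,v in c.items() if k not in('image','state')})
E
```

```text
pics
{'time_s': 0.0, 'joints': array([-5.68301878e+01,  2.05912192e+01,  6.33955070e-01, -1.84403025e-02,
       -7.01360901e+01, -1.65067548e+01]), 'qd': array([-0.06299192,  0.01321835,  0.0728694 , -0.06744327, -0.07856654,
        0.03101977]), 'joint_torque': array([-8.73603381e-05, -5.82721031e+01,  2.93052417e+01,  6.99706078e+00,
        6.96653282e-03, -2.21646551e-04]), 'tcp_pos': array([ 0.19338751, -0.64623004,  0.24463176]), 'eef_rot': array([-8.99900937e+01, -9.44324370e-02,  1.06656769e+02]), 'contact_force': array([-0.05834743, -0.25608345,  0.05778908]), 'moment': array([0.01780112, 0.0383728 , 0.05830853]), 'gripper_width': 0.0878928548957435}
{'vfov': 46.2042752149221, 'cx': 256.1564964572708, 'cy': 194.65429282714524, 'D': array([-0.11649581,  0.        ,  0.        ,  0.        ,  0.        ]), 'R': array([[-0.93851195, -0.34495401, -0.01421455],
       [-0.21364652,  0.61262201, -0.76095298],
       [ 0.27120193, -0.71112658, -0.6486513 ]]), 't': array([0.5411445 , 0.29344128, 1.06553817])}
{'vfov': 45.230823558354224, 'cx': 253.97849713188685, 'cy': 196.4666993554233, 'D': array([-0.15603021,  0.        ,  0.        ,  0.        ,  0.        ]), 'R': array([[-0.02476919, -0.99969252, -0.00116463],
       [-0.99492793,  0.02476472, -0.09749425],
       [ 0.09749311, -0.00125613, -0.99523541]]), 't': array([-0.03981192,  0.59643028,  1.53732407])}
{'vfov': 58.1118792278297, 'cx': 256.05527513611025, 'cy': 193.78316134710877, 'D': array([-0.03004057,  0.        ,  0.        ,  0.        ,  0.        ]), 'tool_from_camera': array([[ 9.99999286e-01,  1.77091292e-05,  1.19447416e-03,
         6.68668330e-04],
       [-1.15318251e-03, -2.46712077e-01,  9.69088139e-01,
        -1.40445876e-01],
       [ 3.11852908e-04, -9.69088825e-01, -2.46711880e-01,
         6.48320339e-02],
       [ 0.00000000e+00,  0.00000000e+00,  0.00000000e+00,
         1.00000000e+00]])}
```

View pics/side0.png

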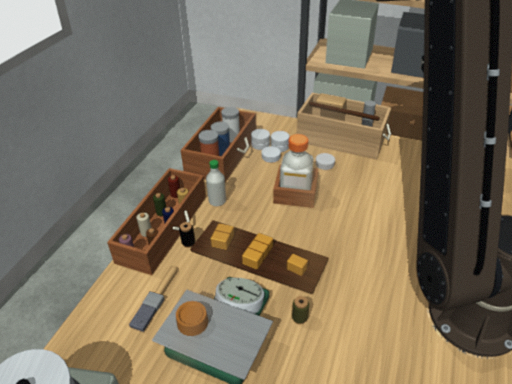

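View pics/top0.png

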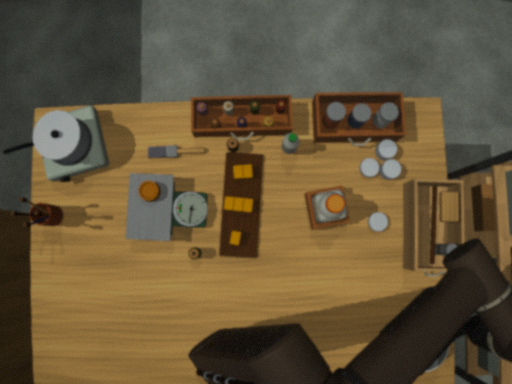

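View pics/wrist0.png

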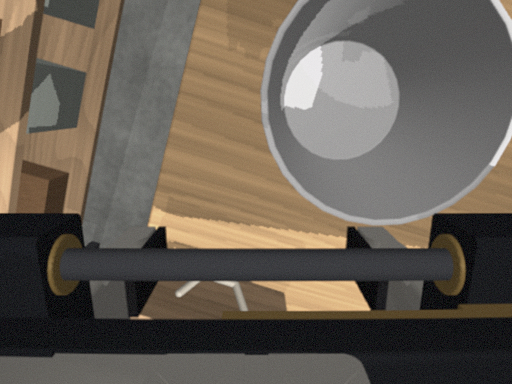

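Run:
```python
from h import *
c=load('top0'); im=c['image'][:,:,::-1]
cr=im[140:265,115:245]; cv2.imwrite('pics/topz.png',cv2.resize(cr,None,fx=4.6,fy=4.6,interpolation=cv2.INTER_CUBIC))
s=load('side0')['image'][:,:,::-1][215:384,130:330]
cv2.imwrite('pics/sidez.png',cv2.resize(s,None,fx=3.5,fy=3.5,interpolation=cv2.INTER_CUBIC))
hsv=cv2.cvtColor(im,cv2.COLOR_BGR2HSV)
def blobs(lo,hi,mn=20,roi=None):
    m=cv2.inRange(hsv,lo,hi);n,l,st,ce=cv2.connectedComponentsWithStats(m)
    for i in range(1,n):
        if st[i,4]>=mn:
            pts=np.argwhere(l==i)[:,::-1].astype(np.float32); print(st[i],ce[i].round(1),cv2.minAreaRect(pts))
print('yellow');blobs((18,180,180),(32,255,255))
print('orange');blobs((8,180,150),(17,255,255))
for p in [(148,190),(240,170),(335,204),(150,220),(192,200),(240,240)]: print(p,hsv[p[1],p[0]])
# plane coordinates rough
for n,p,z in [('cap',(335,204),.215),('cake',(149,190),.11),('b1',(243,171),.048),('b2',(238,204),.048),('b3',(235,238),.048)]: print(n,ray(c,p,z))
```

```text
yellow
orange
[327 195  17  17 208] [334.8 203.1] ((335.0, 203.0), (16.0, 16.0), 90.0)
(148, 190) [ 17 236 137]
(240, 170) [ 20 255 164]
(335, 204) [ 17 196 169]
(150, 220) [ 75   9 111]
(192, 200) [ 50  29 130]
(240, 240) [ 18 212  71]
cap [[ 0.5482736  -0.29702154  0.215     ]]
cake [[0.61697727 0.28652526 0.11      ]]
b1 [[ 0.68073772 -0.01965217  0.048     ]]
b2 [[ 5.69369249e-01 -3.94289679e-04  4.80000000e-02]]
b3 [[0.45591752 0.01210527 0.048     ]]
```

View pics/topz.png

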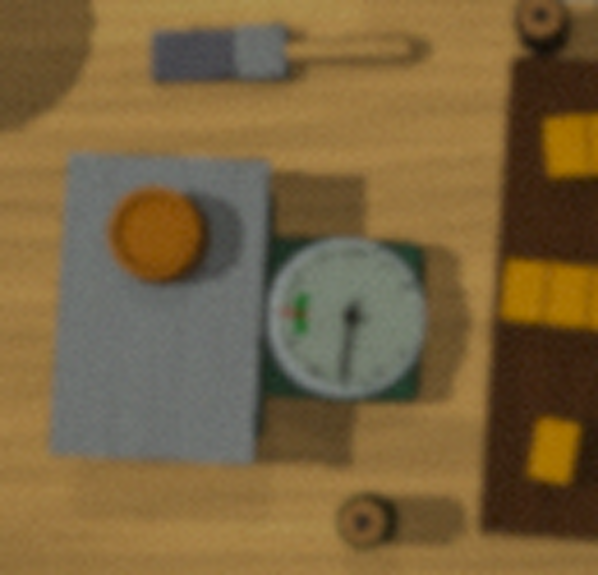

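View pics/sidez.png

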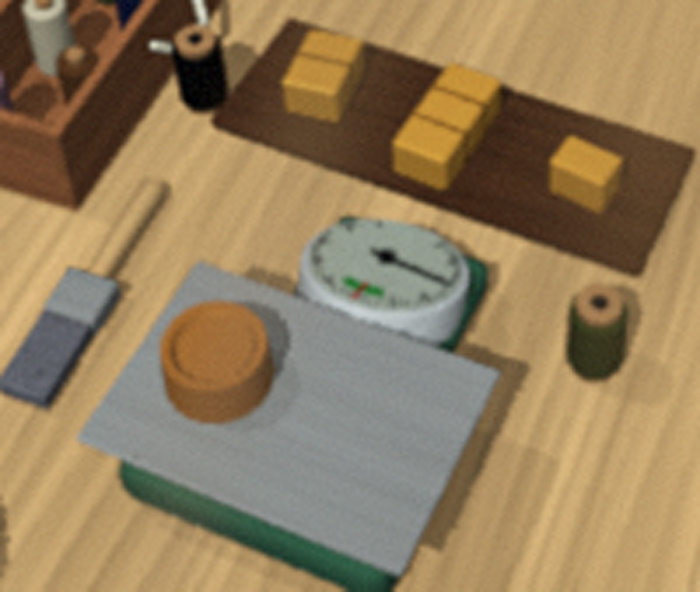

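Run:
```python
from h import *
c=load('top0'); im=c['image'][:,:,::-1]
hsv=cv2.cvtColor(im,cv2.COLOR_BGR2HSV)
m=cv2.inRange(hsv,(15,190,105),(26,255,255)); 
m[:, :215]=0; m[:,265:]=0; m[:150]=0; m[260:]=0
n,l,st,ce=cv2.connectedComponentsWithStats(m)
for i in range(1,n):
    if st[i,4]>20:
        q=cv2.boxPoints(cv2.minAreaRect(np.argwhere(l==i)[:,::-1].astype(np.float32)))
        w=ray(c,q,.048); rr=cv2.minAreaRect(w[:,:2].astype(np.float32)*1000)
        print('bar',st[i],ce[i].round(1),ray(c,ce[i],.048)[0].round(4),rr)
# plate
g=cv2.inRange(hsv,(0,0,80),(179,60,255)); g[:,:120]=0;g[:,176:]=0;g[:165]=0;g[250:]=0
n,l,st,ce=cv2.connectedComponentsWithStats(g); i=1+np.argmax(st[1:,4])
k=np.argwhere(l==i)[:,::-1].astype(np.int32); hull=cv2.convexHull(k)
q=cv2.boxPoints(cv2.minAreaRect(hull.astype(np.float32))); w=ray(c,q,.079)
print('plate',st[i],q.round(1).tolist(),w.round(4).tolist(),cv2.minAreaRect(w[:,:2].astype(np.float32)*1000))
o=cv2.inRange(hsv,(8,180,90),(19,255,255));o[:,:130]=0;o[:,175:]=0;o[:170]=0;o[215:]=0
n,l,st,ce=cv2.connectedComponentsWithStats(o); i=1+np.argmax(st[1:,4]); print('cake',st[i],ray(c,ce[i],.113))
# needle: points in zoom coordinates
Z=lambda p:(np.array(p)+.5)/4.6-.5+[115,140]
dz=.06; C,Nt,Rd=[ray(c,Z(p),.065)[0] for p in [(351,316),(345,381),(293,313)]]
print('dial',C,Nt-C,Rd-C)
```

```text
bar [233 164  20  15 247] [242.3 170.9] [ 0.6811 -0.0172  0.048 ] ((681.0390625, -17.30081558227539), (45.03763961791992, 63.890811920166016), 2.6757571697235107)
bar [223 196  30  16 382] [237.7 203.7] [0.5704 0.0006 0.048 ] ((570.5839233398438, 0.9104042053222656), (97.00984191894531, 44.88307189941406), 82.87777709960938)
bar [230 231  11  14 129] [234.8 237.4] [0.4578 0.0127 0.048 ] ((457.7593688964844, 12.89328384399414), (31.845382690429688, 44.87989044189453), 79.22703552246094)
plate [ 126  173   50   68 2413] [[125.5999984741211, 238.1999969482422], [129.10000610351562, 172.39999389648438], [177.3000030517578, 175.0], [173.8000030517578, 240.6999969482422]] [[0.4623, 0.3733, 0.079], [0.6817, 0.3616, 0.079], [0.6685, 0.1984, 0.079], [0.4511, 0.212, 0.079]] ((566.3682250976562, 286.7794189453125), (163.69381713867188, 220.78759765625), 86.42455291748047)
cake [139 182  19  19 279] [[0.615176   0.28741334 0.113     ]]
dial [0.55744823 0.15590167 0.065     ] [-0.04685264  0.00496682  0.        ] [0.00317361 0.04219833 0.        ]
```

Emit:
jog_arm([
  [0, 0, 0, 0, -6.6],
  [0, 0, 0, 0, -6.6],
  [0, 0, 0, 0, -6.6],
  [0, 0, 0, 0, -6.6],
  [0, 0, 0, 0, -6.6],
  [0, 0, 0, 0, -6.6],
  [0, 0, 0, 0, -6.6],
  [0, 0, 0, 0, -6.6],
  [0, 0, 0, 0, -6.6],
  [0, 0, 0, 0, -6.6],
], squeeze=20)

```text
time_s: 0.98
tcp_pos: [0.1934, -0.6465, 0.2451]
eef_rot: [-90.0, -0.0, 173.0]
contact_force: [-0.5, 1.0, 0.5]
gripper_width: 0.0876
```

```bash
cat >> h.py <<'E'
from scipy.spatial.transform import Rotation as Ro
def delta(tgt,yaw=None):
    s=r.get_state(); Rt=Ro.from_euler('xyz',s['eef_rot'],degrees=True).as_matrix()
    print('t',round(s['time_s'],2),'tcp',s['tcp_pos'].round(4),'rot',s['eef_rot'].round(2),'F',s['contact_force'].round(2),'w',round(s['gripper_width'],4),'j',s['joints'].round(0))
    d=Rt.T@(np.array(tgt)-s['tcp_pos']); print('tool shift',d.round(4), 'turn', None if yaw is None else round((s['eef_rot'][2]-yaw+180)%360-180,2))
E
python3 -c "
from h import *
delta([.5705,.001,.15],172.9)"
```

```text
t 0.98 tcp [ 0.1934 -0.6465  0.2451] rot [-9.0040e+01 -2.0000e-02  1.7298e+02] F [-0.5   0.97  0.47] w 0.0876 j [-57.  21.   1.  -0. -70.  50.]
tool shift [-0.2952  0.0955 -0.6886] turn 0.08
```

Emit:
jog_arm([
  [0, -0.0123, 0, -0.0287, 0],
  [0, -0.0123, 0, -0.0287, 0],
  [0, -0.0123, 0, -0.0287, 0],
  [0, -0.0123, 0, -0.0287, 0],
  [0, -0.0123, 0, -0.0287, 0],
  [0, -0.0123, 0, -0.0287, 0],
  [0, -0.0123, 0, -0.0287, 0],
  [0, -0.0123, 0, -0.0287, 0],
  [0, -0.0123, 0, -0.0287, 0],
  [0, -0.0123, 0, -0.0287, 0],
  [0, -0.0123, 0, -0.0287, 0],
  [0, -0.0123, 0, -0.0287, 0],
])

```text
time_s: 1.98
tcp_pos: [0.3843, -0.3224, 0.2456]
eef_rot: [-90.0, 0.0, 172.7]
contact_force: [1.5, -0.7, -0.1]
gripper_width: 0.0878
```

Emit:
jog_arm([
  [0, -0.0123, 0, -0.0287, 0],
  [0, -0.0123, 0, -0.0287, 0],
  [0, -0.0123, 0, -0.0287, 0],
  [0, -0.0123, 0, -0.0287, 0],
  [0, -0.0123, 0, -0.0287, 0],
  [0, -0.0123, 0, -0.0287, 0],
  [0, -0.0123, 0, -0.0287, 0],
  [0, -0.0123, 0, -0.0287, 0],
  [0, -0.0123, 0.0, -0.0287, 0],
  [0, 0, 0.03, 0, 0],
  [0, 0, 0.03, 0, 0],
  [0, 0, 0, 0, 0],
])

```text
time_s: 2.98
tcp_pos: [0.5233, -0.0812, 0.1802]
eef_rot: [-89.9, -0.5, 172.7]
contact_force: [-2.0, -0.0, -1.3]
gripper_width: 0.0875
```

```bash
python3 -c "
from h import *
c=cap('wrist','w1')
delta([.5705,.001,.038],172.9)"
```

```text
t 3.03 tcp [ 0.5246 -0.0818  0.1831] rot [-89.91  -0.36 172.67] F [0.22 0.14 0.41] w 0.0876 j [ 12.  10. -22.  -0. -58. -20.]
tool shift [-0.0359  0.1447 -0.0883] turn -0.23
```

View pics/w1.png

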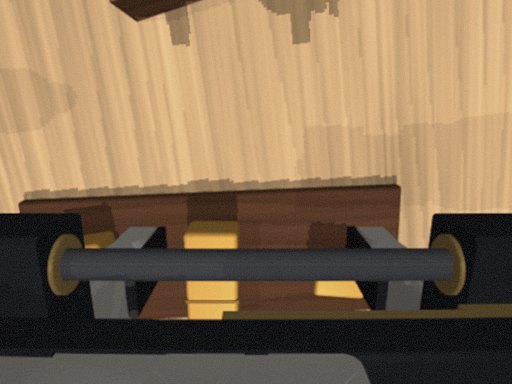

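```bash
python3 -c "
from h import *
c=load('w1')
print(ray(c,[(186,234),(239,234),(187,248),(239,248)],.048))
a=np.radians(82.9);m=np.array([.5705,.001]);l=np.array([np.cos(a),np.sin(a)])*.048;s=np.array([np.sin(a),-np.cos(a)])*.023
print(proj(c,[[*(m+i*l+j*s),.048] for i in(-1,1) for j in (-1,1)]).round(0).tolist())"
```

```text
[[ 0.58612498 -0.0496648   0.048     ]
 [ 0.54204911 -0.04388175  0.048     ]
 [ 0.5875411  -0.0371042   0.048     ]
 [ 0.54381823 -0.03136278  0.048     ]]
[[239.0, 234.0], [185.0, 234.0], [241.0, 333.0], [191.0, 333.0]]
```

Emit:
jog_arm([
  [0, -0.012, 0, -0.0295, -0.2],
  [0, -0.012, 0, -0.0295, 0],
  [0, -0.012, 0, -0.0295, 0],
  [0, 0, 0.028, 0, 0],
  [0, 0, 0.028, 0, 0],
  [0, 0, 0.028, 0, 0],
  [0, 0, 0.028, 0, 0],
  [0, 0, 0.018, 0, 0],
  [0, 0, 0.008, 0, 0],
  [0, 0, 0, 0, 0],
  [0, 0, 0, 0, 0],
])

```text
time_s: 3.95
tcp_pos: [0.5746, 0.0013, 0.049]
eef_rot: [-90.0, 0.1, 172.9]
contact_force: [0.2, 0.3, 0.0]
gripper_width: 0.0879
```

```bash
python3 -c "
from h import *
delta([.5705,.001,.038],172.9)"
```

```text
t 3.95 tcp [0.5746 0.0013 0.049 ] rot [-9.0010e+01  8.0000e-02  1.7287e+02] F [0.17 0.28 0.  ] w 0.0879 j [ 20.  23. -26.   0. -42. -27.]
tool shift [0.0041 0.011  0.0009] turn -0.03
```

Emit:
jog_arm([
  [0, 0.004, 0.011, 0.001, 0],
  [0, 0, 0, 0, 0],
  [0, 0, 0, 0, 0],
  [1, 0, 0, 0, 0],
  [1, 0, 0, 0, 0],
  [1, 0, 0, 0, 0],
  [1, 0, 0, 0, 0],
  [1, 0, 0, 0, 0],
  [1, 0, 0, 0, 0],
  [1, 0, 0, 0, 0],
], squeeze=25)

```text
time_s: 4.78
tcp_pos: [0.5696, 0.001, 0.0366]
eef_rot: [-90.0, 0.0, 172.9]
contact_force: [0.3, -0.2, 0.4]
gripper_width: 0.0465
```

Emit:
jog_arm([
  [1, 0, -0.01, 0, 0],
  [1, 0, -0.03, 0, 0],
  [1, 0, -0.035, 0, 0],
  [1, 0, -0.035, 0, 0],
  [1, 0, -0.03, 0, 0],
  [1, 0, -0.02, 0, 0],
  [1, 0, 0, 0, 0],
  [1, 0, 0, 0, 0],
])

```text
time_s: 5.45
tcp_pos: [0.5697, 0.0011, 0.1983]
eef_rot: [-90.1, 0.1, 172.9]
contact_force: [-1.0, -0.0, -2.5]
gripper_width: 0.0455
```

Emit:
jog_arm([
  [1, 0, 0, 0, 7.1],
  [1, 0, 0, 0, 7.1],
  [1, 0, 0, 0, 7.1],
  [1, 0, 0, 0, 7.1],
  [1, 0, 0, 0, 7.1],
  [1, 0, 0, 0, 7.1],
  [1, 0, 0, 0, 7.1],
  [1, 0, 0, 0, 7.1],
  [1, 0, 0, 0, 7.1],
  [1, 0, 0, 0, 7.1],
  [1, 0, 0, 0, 7.1],
  [1, 0, 0, 0, 7.1],
])

```text
time_s: 6.45
tcp_pos: [0.5683, 0.0007, 0.1949]
eef_rot: [-89.8, 0.0, 87.3]
contact_force: [0.2, -0.0, -1.5]
gripper_width: 0.0458
```

```bash
python3 -c "
from h import *
delta([.511,.2955,.15],87)"
```

```text
t 6.45 tcp [0.5683 0.0007 0.1949] rot [-8.982e+01  4.000e-02  8.729e+01] F [ 0.23 -0.05 -1.45] w 0.0458 j [  20.   13.  -17.   -0.  -60. -112.]
tool shift [0.2918 0.0449 0.071 ] turn 0.29
```

Emit:
jog_arm([
  [1, 0.015, 0, 0.004, 0.3],
  [1, 0.029, 0, 0.0068, 0],
  [1, 0.029, 0, 0.0068, 0],
  [1, 0.029, 0, 0.0068, 0],
  [1, 0.029, 0, 0.0068, 0],
  [1, 0.029, 0, 0.0068, 0],
  [1, 0.029, 0, 0.0068, 0],
  [1, 0.029, 0, 0.0068, 0],
  [1, 0.029, 0, 0.0068, 0],
  [1, 0.029, 0, 0.0068, 0],
  [1, 0.016, 0, 0.003, 0],
  [1, 0, 0, 0, 0],
])

```text
time_s: 7.45
tcp_pos: [0.5136, 0.2982, 0.195]
eef_rot: [-89.9, 0.1, 87.5]
contact_force: [0.1, -0.5, -1.1]
gripper_width: 0.0459
```

Run:
```python
from h import *
for n in('side','wrist'): cap(n,n+'2')
c=load('side2');cv2.imwrite('pics/side2z.png',cv2.resize(c['image'][215:384,100:300,::-1],None,fx=3.5,fy=3.5))
delta([.514,.2955,.112],87)
c=load('wrist2')
```

```text
t 7.55 tcp [0.5139 0.2956 0.1952] rot [-89.89   0.11  87.42] F [ 0.38  0.2  -2.54] w 0.0458 j [  49.   15.  -14.   -0.  -61. -141.]
tool shift [ 0.0001  0.0832 -0.0003] turn 0.42
```

View pics/wrist2.png

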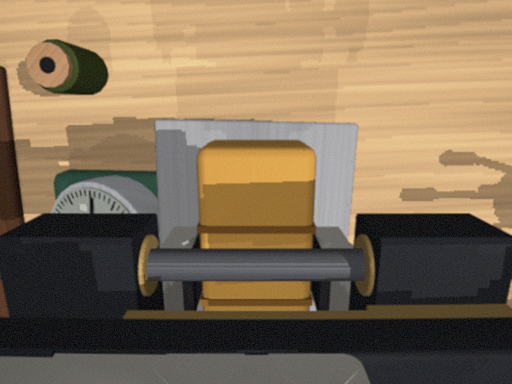

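View pics/side2z.png

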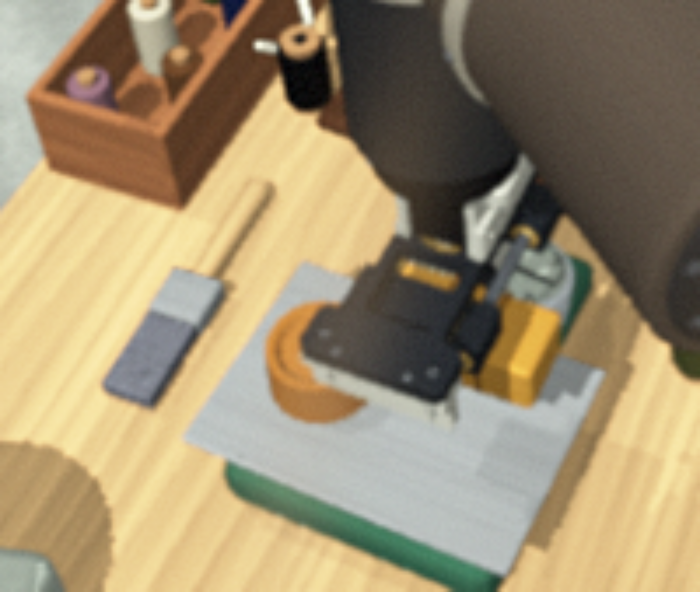

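Run:
```python
from h import *
c=load('wrist2')
P=ray(c,[(156,120),(358,125)],.0787);print(P)
bx=proj(c,[[.4629,.2956,.17]])
d=P[1]-P[0];d/=np.linalg.norm(d);print(np.degrees(np.arctan2(d[1],d[0])), np.linalg.norm(P[1]-P[0]))
y=np.array([-d[1],d[0],0]);m=P.mean(0)-.110*y;print('mid',m,'free',m+.054*y)
```

```text
[[0.45499951 0.22709605 0.0787    ]
 [0.46503152 0.37456864 0.0787    ]]
86.10837786166381 0.14781341946805046
mid [0.56976188 0.29336671 0.0787    ] free [0.51588639 0.29703166 0.0787    ]
```

Emit:
jog_arm([
  [1, 0.001, 0.012, -0.0015, 0.7],
  [1, 0, 0.02, 0, 0],
  [1, 0, 0.02, 0, 0],
  [1, 0, 0.015, 0, 0],
  [1, 0, 0.01, 0, 0],
  [1, 0, 0.006, 0, 0],
  [1, 0, 0.003, 0, 0],
  [1, 0, 0.002, 0, 0],
  [1, 0, 0.002, 0, 0],
  [1, 0, 0.002, 0, 0],
  [1, 0, 0, 0, 0],
  [1, 0, 0, 0, 0],
])

```text
time_s: 8.55
tcp_pos: [0.5163, 0.2968, 0.105]
eef_rot: [-90.0, -0.0, 86.7]
contact_force: [-0.4, -0.1, -2.3]
gripper_width: 0.0459
```

Run:
```python
from h import *
delta([.515,.296,.0985],86.5)
```

```text
t 8.55 tcp [0.5163 0.2968 0.105 ] rot [-9.003e+01 -3.000e-02  8.667e+01] F [-0.41 -0.06 -2.27] w 0.0459 j [  49.   20.  -20.    0.  -50. -142.]
tool shift [-0.0009  0.0064  0.0013] turn 0.17
```

Emit:
jog_arm([
  [1, 0, 0.002, 0, 0],
  [1, 0, 0.002, 0, 0],
  [1, 0, 0.0015, 0, 0],
  [1, 0, 0.001, 0, 0],
  [1, 0, 0.001, 0, 0],
  [1, 0, 0, 0, 0],
  [1, 0, 0, 0, 0],
  [1, 0, 0, 0, 0],
])

```text
time_s: 9.22
tcp_pos: [0.5163, 0.2968, 0.0972]
eef_rot: [-90.0, -0.0, 86.7]
contact_force: [1.1, 0.9, -0.0]
gripper_width: 0.0456
```

Run:
```python
from h import *
delta([.515,.296,.0985],86.5)
```

```text
t 9.22 tcp [0.5163 0.2968 0.0972] rot [-9.001e+01 -1.000e-02  8.667e+01] F [ 1.11  0.9  -0.02] w 0.0456 j [  49.   21.  -20.    0.  -49. -142.]
tool shift [-0.0009 -0.0013  0.0012] turn 0.17
```

Emit:
jog_arm([
  [0, 0, 0, 0, 0],
  [0, 0, 0, 0, 0],
  [0, 0, 0, 0, 0],
  [0, 0, 0, 0, 0],
  [0, 0, 0, 0, 0],
  [0, 0, 0, 0, 0],
  [0, 0, -0.01, 0, 0],
  [0, 0, -0.03, 0, 0],
  [0, 0, -0.035, 0, 0],
  [0, 0, -0.035, 0, 0],
  [0, 0, -0.035, 0, 0],
  [0, 0, 0, 0, 0],
])

```text
time_s: 10.22
tcp_pos: [0.5191, 0.2984, 0.251]
eef_rot: [-90.5, -0.4, 86.7]
contact_force: [0.7, 1.3, 1.4]
gripper_width: 0.0876
```

Run:
```python
from h import *
for n in('top','wrist','side'): cap(n,n+'3')
c=load('top3');a=cv2.resize(c['image'][140:265,100:270,::-1],None,fx=4.6,fy=4.6,interpolation=cv2.INTER_CUBIC);cv2.imwrite('pics/top3z.png',a)
c=load('side3');a=cv2.resize(c['image'][215:384,130:330,::-1],None,fx=3.5,fy=3.5,interpolation=cv2.INTER_CUBIC);cv2.imwrite('pics/side3z.png',a)
delta([.5483,-.297,.25])
```

```text
t 10.37 tcp [0.516  0.2966 0.2429] rot [-9.004e+01 -8.000e-02  8.665e+01] F [-0.28  0.26 -0.62] w 0.0877 j [  49.   13.  -10.   -0.  -67. -142.]
tool shift [-0.5907 -0.0078 -0.0669] turn None
```

View pics/top3z.png

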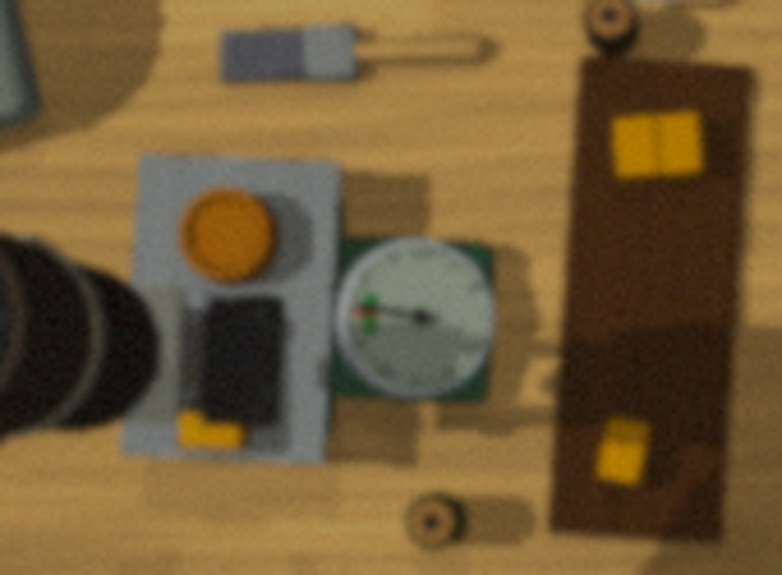

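View pics/side3z.png

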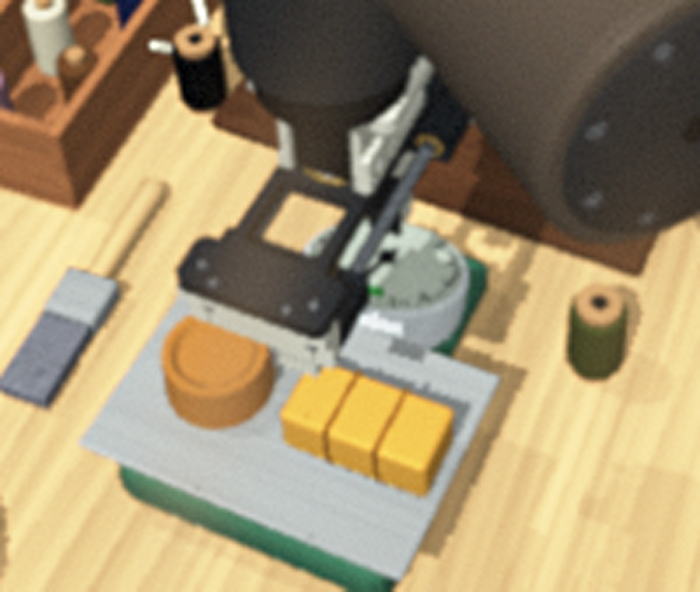

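View pics/wrist3.png

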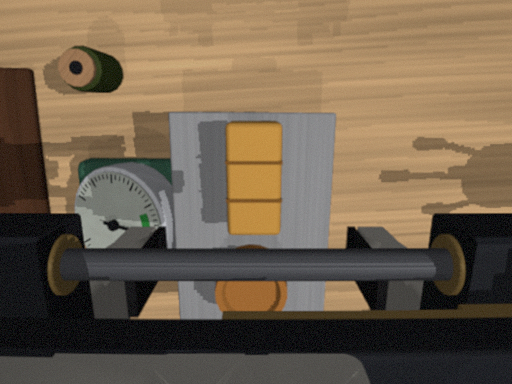

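Emit:
jog_arm([
  [0, -0.015, -0.02, -0.003, 0],
  [0, -0.029, -0.01, -0.0065, 0],
  [0, -0.029, 0, -0.0065, 0],
  [0, -0.029, 0, -0.0065, 0],
  [0, -0.029, 0, -0.0065, 0],
  [0, -0.029, 0, -0.0065, 0],
  [0, -0.029, 0, -0.0065, 0],
  [0, -0.029, 0, -0.0065, 0],
  [0, -0.029, 0, -0.0065, 0],
  [0, -0.029, 0, -0.0065, 0],
  [0, -0.029, 0, -0.0065, 0],
  [0, -0.029, 0, -0.0065, 0],
])

```text
time_s: 11.37
tcp_pos: [0.5704, -0.0427, 0.2707]
eef_rot: [-89.9, 0.0, 86.7]
contact_force: [-0.3, -0.3, -0.9]
gripper_width: 0.0877
```

Emit:
jog_arm([
  [0, -0.029, 0, -0.0065, 0],
  [0, -0.029, 0, -0.0065, 0],
  [0, -0.029, 0, -0.0065, 0],
  [0, -0.029, 0, -0.0065, 0],
  [0, -0.029, 0, -0.0065, 0],
  [0, -0.029, 0, -0.0065, 0],
  [0, -0.029, 0, -0.0065, 0],
  [0, -0.029, 0, -0.0065, 0],
  [0, -0.021, 0, -0.0065, 0],
  [0, 0, 0, 0, 0],
  [0, 0, 0, 0, 0],
])

```text
time_s: 12.28
tcp_pos: [0.614, -0.2982, 0.2697]
eef_rot: [-89.8, -0.0, 86.5]
contact_force: [0.6, -0.4, -0.2]
gripper_width: 0.0877
```

Run:
```python
from h import *
for n in('wrist','side','top'): cap(n,n+'4')
delta([.5463,-.297,.19])
for n in('wrist','side','top'):
    c=load(n+'4');hsv=cv2.cvtColor(c['image'],cv2.COLOR_RGB2HSV)
    o=cv2.inRange(hsv,(4,170,120),(16,255,255));k,l,st,ce=cv2.connectedComponentsWithStats(o)
    for i in range(1,k):
        if st[i,4]>80: print(n,st[i],ce[i].round(1))
```

```text
t 12.43 tcp [ 0.6144 -0.2964  0.2714] rot [-8.993e+01 -2.000e-02  8.669e+01] F [-0.04 -0.02  0.6 ] w 0.0877 j [ -9.  21.   4.  -0. -74. -84.]
tool shift [-0.0046  0.0814  0.0679] turn None
wrist [ 197   67   95   97 1783] [243.4 113.2]
side [289 136  19  16 170] [297.6 145.4]
side [177 304  16  23 164] [182.8 314.1]
top [191 108  54  24 131] [212.4 127.2]
top [271 113  16   9  91] [279.  117.2]
top [219 114  18  10 110] [227.5 119. ]
top [307 191  25  38 151] [314.  211.9]
top [326 195  19  18 220] [335.  203.7]
```

View pics/wrist4.png

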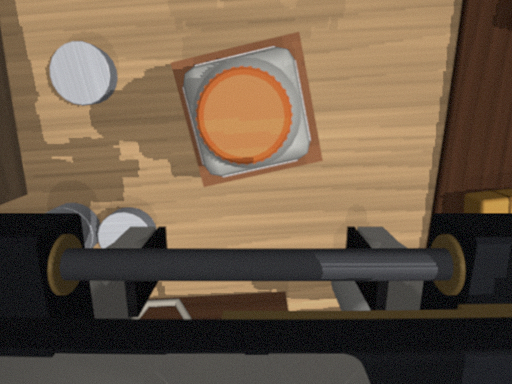

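Run:
```python
from h import *
c=load('wrist4');hsv=cv2.cvtColor(c['image'],cv2.COLOR_RGB2HSV)
o=cv2.inRange(hsv,(3,120,90),(18,255,255));o[:40]=0;o[190:]=0
o=cv2.morphologyEx(o,cv2.MORPH_OPEN,np.ones((5,5)))
k=max(cv2.findContours(o,0,1)[0],key=cv2.contourArea);h=cv2.convexHull(k);e=cv2.fitEllipse(h);print(e,cv2.boundingRect(k),cv2.minEnclosingCircle(k))
print(ray(c,[e[0],cv2.minEnclosingCircle(k)[0]],.203))
w=ray(c,h.reshape(-1,2),.203);print(cv2.minEnclosingCircle((w[:,:2]*1000).astype(np.float32)))
b=load('top4');print('top',ray(b,(335,203.7),.196)); b=load('side4');print('side',ray(b,(297.6,145.4),.196))
```

```text
((243.5640869140625, 114.79219055175781), (95.72966003417969, 97.94842529296875), 166.32705688476562) (197, 67, 94, 97) ((243.86065673828125, 114.63114929199219), 49.26576614379883)
[[ 0.55326951 -0.30049691  0.203     ]
 [ 0.55318799 -0.30031715  0.203     ]]
((554.1690673828125, -300.6062927246094), 28.36179542541504)
top [[ 0.55065233 -0.30044078  0.196     ]]
side [[ 0.54822767 -0.27386889  0.196     ]]
```

Run:
```python
from h import *
b=load('side4');print(proj(b,[[.553,-.3005,.19],[.553,-.3005,.203]]))
cv2.imwrite('pics/s4z.png',cv2.resize(b['image'][100:220,240:360,::-1],None,fx=5,fy=5))
b=load('side0');hsv=cv2.cvtColor(b['image'],cv2.COLOR_RGB2HSV)
o=cv2.inRange(hsv,(4,170,120),(16,255,255));k,l,st,ce=cv2.connectedComponentsWithStats(o)
for i in range(1,k):
    if st[i,4]>80: print(st[i],ce[i].round(1))
```

```text
[[298.47181301 141.93284184]
 [298.67230662 138.18182591]]
[289 137  19  15 161] [297.4 145.4]
[177 303  17  28 179] [182.4 313.5]
```

View pics/s4z.png

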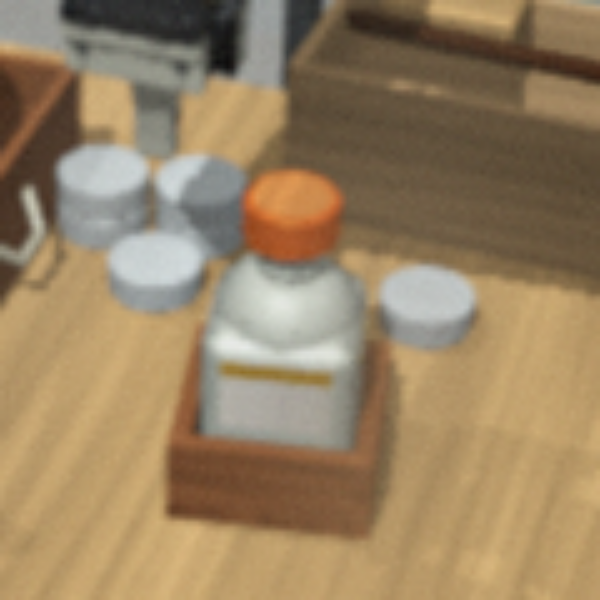

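Run:
```python
from h import *
delta([.5533,-.3004,.191])
```

```text
t 12.43 tcp [ 0.6144 -0.2964  0.2714] rot [-8.993e+01 -2.000e-02  8.669e+01] F [-0.04 -0.02  0.6 ] w 0.0877 j [ -9.  21.   4.  -0. -74. -84.]
tool shift [-0.0076  0.0804  0.0607] turn None
```

Emit:
jog_arm([
  [0, -0.0026, 0, 0.02, 0],
  [0, -0.0025, 0, 0.02, 0],
  [0, -0.0025, 0, 0.0207, 0],
  [0, 0, 0, 0, 0],
  [0, 0, 0.02, 0, 0],
  [0, 0, 0.02, 0, 0],
  [0, 0, 0.02, 0, 0],
  [0, 0, 0.012, 0, 0],
  [0, 0, 0.005, 0, 0],
  [0, 0, 0.003, 0, 0],
  [0, 0, 0, 0, 0],
  [0, 0, 0, 0, 0],
])

```text
time_s: 13.43
tcp_pos: [0.5543, -0.3012, 0.193]
eef_rot: [-90.1, 0.0, 86.7]
contact_force: [-0.3, 0.1, -0.2]
gripper_width: 0.0881
```

Run:
```python
from h import *
cap('wrist','wrist5')
delta([.5533,-.3004,.191])
```

```text
t 13.48 tcp [ 0.5544 -0.3013  0.1932] rot [-9.009e+01  3.000e-02  8.668e+01] F [-0.13 -0.13 -0.12] w 0.0879 j [-11.  18.  -9.   0. -62. -83.]
tool shift [0.0008 0.0022 0.0011] turn None
```

View pics/wrist5.png

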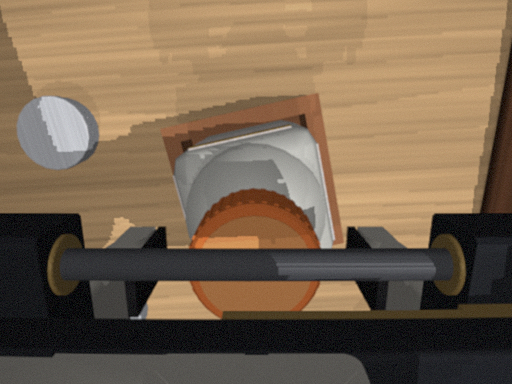

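Emit:
jog_arm([
  [0, 0.0008, 0.002, 0.001, 0],
  [0, 0, 0, 0, 0],
  [1, 0, 0, 0, 0],
  [1, 0, 0, 0, 0],
  [1, 0, 0, 0, 0],
  [1, 0, 0, 0, 0],
  [1, 0, 0, 0, 0],
  [1, 0, 0, 0, 0],
  [1, 0, 0, 0, 0],
], squeeze=45)

```text
time_s: 14.23
tcp_pos: [0.5527, -0.3007, 0.1901]
eef_rot: [-90.0, 0.0, 86.7]
contact_force: [-0.5, -3.6, 0.1]
gripper_width: 0.0564
```

Emit:
jog_arm([
  [1, 0, 0.002, 0, 0],
  [1, 0, 0.002, 0, 0],
  [1, 0, 0.002, 0, 0],
  [1, 0, 0, 0, 0],
  [1, 0, 0, 0, 0],
  [1, 0, 0, 0, 0],
])

```text
time_s: 14.73
tcp_pos: [0.5528, -0.3008, 0.1856]
eef_rot: [-90.1, 0.1, 86.7]
contact_force: [-3.9, -1.0, 9.2]
gripper_width: 0.0566
```

Run:
```python
from h import *
delta([.5533,-.3004,.1855])
```

```text
t 14.73 tcp [ 0.5528 -0.3008  0.1856] rot [-9.005e+01  6.000e-02  8.668e+01] F [-3.9  -1.02  9.18] w 0.0566 j [-11.  19. -10.   0. -61. -83.]
tool shift [ 0.0004  0.0001 -0.0005] turn None
```

Emit:
jog_arm([
  [1, 0, 0.0015, 0, 0],
  [1, 0, 0, 0, 0],
  [1, 0, 0, 0, 0],
  [1, 0, 0, 0, 0],
])

```text
time_s: 15.07
tcp_pos: [0.5528, -0.3008, 0.1843]
eef_rot: [-90.1, 0.1, 86.7]
contact_force: [-3.6, -0.4, 10.4]
gripper_width: 0.0566
```

Emit:
jog_arm([
  [1, 0, 0, 0, -6],
  [1, 0, 0, 0, -6],
  [1, 0, 0, 0, -6],
  [1, 0, 0, 0, -6],
  [1, 0, 0, 0, 0],
])

```text
time_s: 15.48
tcp_pos: [0.5543, -0.3008, 0.1848]
eef_rot: [-90.2, 0.2, 111.1]
contact_force: [0.5, -0.4, 9.5]
gripper_width: 0.0564
```

Run:
```python
from h import *
print(r.get_state()['moment'])
delta([.5533,-.3004,.184])
```

```text
[0.03984697 0.19016057 0.04001934]
t 15.48 tcp [ 0.5543 -0.3008  0.1848] rot [-90.17   0.17 111.08] F [ 0.45 -0.42  9.46] w 0.0564 j [-11.  19. -10.   0. -61. -58.]
tool shift [0.0007 0.0008 0.0008] turn None
```

Emit:
jog_arm([
  [1, 0, 0.0008, 0, -6],
  [1, 0, 0, 0, -6],
  [1, 0, 0, 0, -6],
  [1, 0, 0, 0, -6],
  [1, 0, 0, 0, -6],
  [1, 0, 0, 0, -6],
  [1, 0, 0, 0, -6],
  [1, 0, 0, 0, -3],
  [1, 0, 0, 0, 0],
  [1, 0, 0, 0, 0],
])

```text
time_s: 16.32
tcp_pos: [0.5541, -0.3006, 0.1839]
eef_rot: [-90.0, 0.2, 155.7]
contact_force: [-0.6, 0.5, 10.0]
gripper_width: 0.0565
```

Run:
```python
from h import *
print(r.get_state()['moment']);cap('wrist','wrist6')
delta([.5533,-.3004,.184])
```

```text
[0.24175325 0.44111239 0.02390781]
t 16.37 tcp [ 0.5541 -0.3006  0.184 ] rot [-90.     0.22 155.71] F [-0.28  0.5  10.92] w 0.0563 j [-11.  19. -10.   0. -61. -14.]
tool shift [ 0.0008 -0.      0.0001] turn None
```

View pics/wrist6.png

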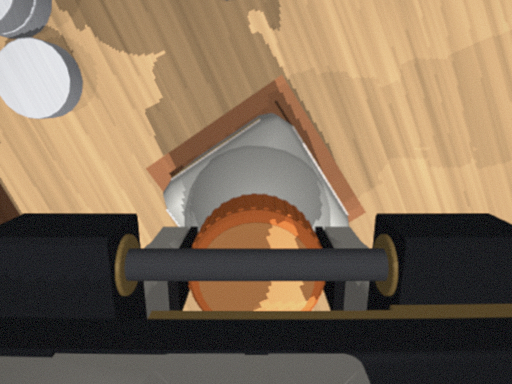

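Emit:
jog_arm([
  [1, 0, -0.002, 0, 0],
  [1, 0, -0.003, 0, 0],
  [1, 0, -0.003, 0, 0],
  [1, 0, -0.003, 0, 0],
  [1, 0, -0.003, 0, 0],
  [1, 0, 0, 0, 0],
])

```text
time_s: 16.87
tcp_pos: [0.5529, -0.3001, 0.196]
eef_rot: [-90.0, 0.0, 155.7]
contact_force: [0.9, -0.2, 0.2]
gripper_width: 0.0567
```

Emit:
jog_arm([
  [1, 0, -0.01, 0, 0],
  [1, 0, -0.015, 0, 0],
  [1, 0, -0.015, 0, 0],
  [1, 0, -0.015, 0, 0],
  [1, 0, -0.015, 0, 0],
  [1, 0, -0.012, 0, 0],
  [1, 0, -0.008, 0, 0],
  [1, 0, -0.003, 0, 0],
  [1, 0, 0, 0, 0],
  [1, 0, 0, 0, 0],
  [1, 0, 0, 0, 0],
  [1, 0, 0, 0, 0],
])

```text
time_s: 17.87
tcp_pos: [0.5524, -0.3002, 0.2878]
eef_rot: [-90.0, -0.1, 155.7]
contact_force: [0.2, 0.1, 0.2]
gripper_width: 0.0567
```

Run:
```python
from h import *
for n in('wrist','side','top'): cap(n,n+'7')
delta([.5533,-.3004,.289])
a=load('side7')['image'][70:384,120:400,::-1];cv2.imwrite('pics/s7z.png',cv2.resize(a,None,fx=1.9,fy=1.9,interpolation=cv2.INTER_CUBIC))
a=load('top7')['image'][140:265,110:270,::-1];cv2.imwrite('pics/t7z.png',cv2.resize(a,None,fx=4.6,fy=4.6,interpolation=cv2.INTER_CUBIC))
```

```text
t 18.02 tcp [ 0.5526 -0.3002  0.2882] rot [-8.9990e+01 -5.0000e-02  1.5566e+02] F [-0.12 -0.48 -0.77] w 0.0566 j [-11.  15.  -2.  -0. -73. -14.]
tool shift [-0.0007 -0.0008 -0.0001] turn None
```

View pics/wrist7.png

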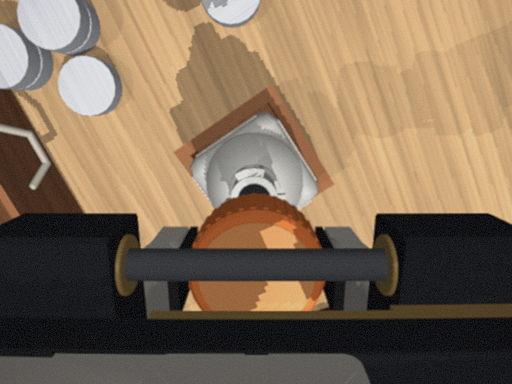

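View pics/s7z.png

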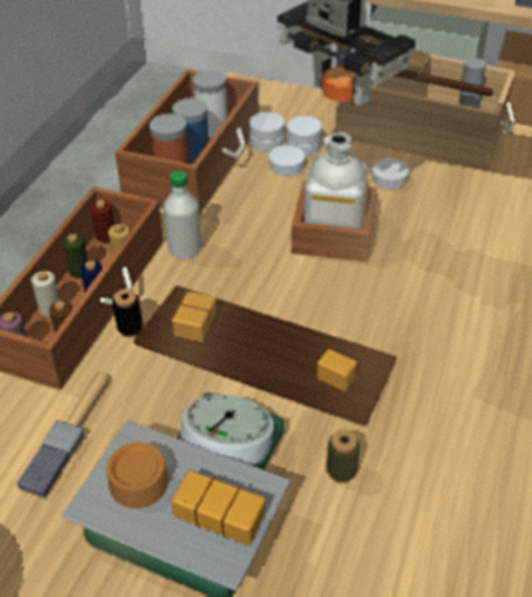

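View pics/t7z.png

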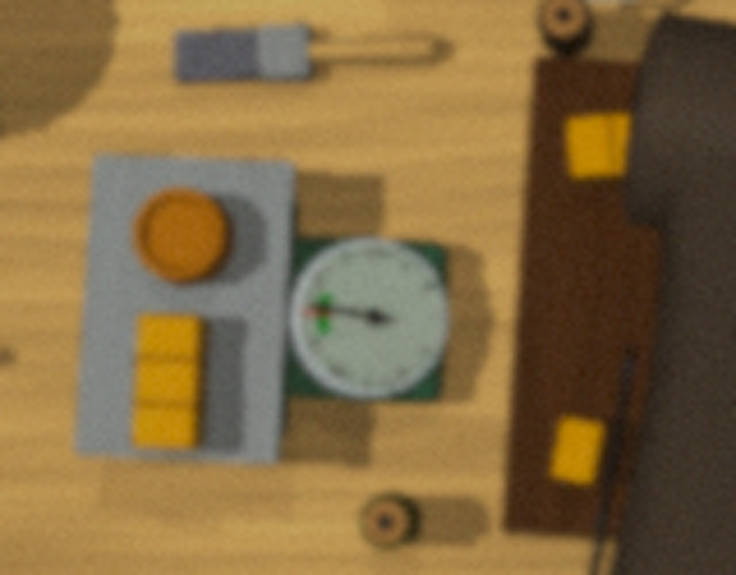

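The wrist view shows the open neck at about (257,190), with the orange cap in the jaws above it. The top view shows the needle on the red mark inside the green band, and the side view shows the other two bars still on the board. I'm handing in.

```bash
python3 -c "
from plant import r
print(abs(r.get_state()['qd']).max()); print(r.close_job())"
```

```text
0.15202190694114798
the job is handed in; nothing more can be done
None
```

The wax is weighed out, the jug is open, and I handed the job in at about 18 s.

- **Wax:** The needle showed about 105 g with the cake alone. I set the 150 g bar on the free end of the plate and let go. In the last top view the needle rests on the red mark, inside the green band, at about 255 g. The plate was never slammed.
- **Cap:** I gripped it with 45 N, pressed it down about 6 mm and turned it 69° anticlockwise. It lifted off with no resistance. The gripper now holds it still and upright, with its centre about 10 cm above the neck. The wrist view shows the neck open below it.
- **Bench:** The last pictures show the 50 g and 100 g bars still on the board, and the spools, glue bottle and brush where they were. The tin I checked only by eye in the pictures.

**Disagreements:**
- My first estimate of the cap's position from the side view was about 26 mm off. The colour mask had missed the bright top of the cap. Projecting the wrist camera's position into the side view matched by eye, and the top view agreed to within about 3 mm, so I used the wrist position.
- The two estimates of the plate's position differed by about 2 mm.

No check failed.

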